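# Raise the sash of the solder fume cabinet to the green mark

## Task

Open the small solder fume cabinet for work: with the fingertips, from beneath the orange lip, push its sliding window up the sloping front until the red line on the window stands level with the green mark on the rail, without overshooting it, then take the hand clear. Only push: lift and carry nothing, leave the mark where it is set, and do not disturb the bottle, the battery pack and the syringe.

Things in the scene. Friction and masses are not known exactly. Their poses are not given: they have to be found in the camera images.
- cabinet: Grey and white solder fume cabinet, fixed, 180 wide x 180 deep x 323 high (mm). Origin: centre of underside; -x is its front (towards the robot), y its width, z up. Up to z = 100 a closed plinth, its upright face at x = -90. From that edge (x -90, z 100) the front leans back 35 degrees from upright; the window slides in this plane between rails (y -90 to -72 and 72 to 90).
- sash: The clear window in a thin aluminium frame, 142 wide x 156 along the slope, with the orange lip along its lower edge. Slides 120 mm up the slope from the plinth; starts nearly shut. Counterweighted: stays where it is left, 2 to 4 N along the slope moves it. Origin: middle of the lip's underside, on the front plane. Axes: z up the slope (slide direction), -x square out of it (to the robot and up), y along the lip.
- lip_edge (a point): On the flat underside of the lip, mid-width, 5 mm behind its front edge (5 mm radius), 35 mm out from the front plane; axes as the window. Shut, it is 120 mm above the bench, with free space below. The orange lip is a wedge 116 wide, 40 deep square to the slope; underside square to the slope, top tapering to the pane 88 mm up, so there is nothing to grip.
- sash_line (a point): Outer end of the red line, 3.5 mm high, at the window's left edge (+y), 120 mm up the slope from the lip's underside. Axes as the window. It is level with the mark when its offset from point mark_line along the slope (z axis) is zero.
- mark_line (a point): Inner end of the white stroke on the green mark, a 20 x 14 x 6 mm clip on the front of the left rail (+y), held by stiff friction (15 N). z axis up the slope; the window must rise 26 to 104 mm along the slope to bring the red line level with it.
- spirit_bottle: Bystander: white plastic bottle with red cap, 47 dia x 96 high, upright on the bench. Origin: centre of its underside.
- lipo_pack: Bystander: blue and yellow battery pack, 36 x 110 (along its y) x 30 high, lying on the bench. Origin: centre of its underside.
- flux_syringe: Bystander: cream flux syringe, 26 x 102 (along its y) x 16 high, lying on the bench. Origin: centre of its underside.

How it is judged:
By the outcome, as a careful person would: the job done as asked, in the order asked, and still so for the second after the job is handed in, with the robot touching nothing.
It also fails if it takes over 42 s, if anything falls off the work surface, if the arm or the gripper's body presses on something with over 40 N, if the wrist force passes 120 N, or if a joint passes its speed limit or range.

## Robot

A 6-joint arm with a two-finger parallel gripper is mounted at the origin on a cart in front of the work surface, level with it; the furniture and walls round the work are solid. World frame = base frame: x ahead of the robot, y to its left, z up, the work surface at z = 0. Lengths are in m, angles in degrees, forces in N, time in s.
With the tool pointing down it reaches from about 0.25 to 0.725 m from the base axis. Payload 9.7 kg.
Tool frame: the origin (TCP) lies midway between the tips of the shut fingers; the grasp point (between the pads) lies 19 mm behind it (bot.pinch_z is the distance from the TCP to the grasp point, in m); z points along the fingers, y is the line along which they close (so a half turn about z gives the same grasp; the last joint's range is limited). The gripper opens to 85 mm and grips with 20 to 120 N. Pads are 22 mm wide; open, the fingers measure 114 mm over their backs; the gripper's body (76 mm by 85 mm) begins 54 mm behind the grasp point. The pads swing forward as they close: fully open they stand 13 mm farther back than shut.
Start: joints at [65.432, 4.979, 10.078, 95.1, 0, 90], TCP at [0.229, 0.5, 0.231] pointing down, gripper open.
Joint ranges: [-179.16, 179.16], [-48.56, 103.87], [-65.8, 70.77], [-126.05, 130.52], [-82.76, 87.17], [-180, 180]. Speed limits (degrees/s): [127.2, 127.2, 147.25, 180, 180, 180].

## Interface

Orientations are given as [roll, pitch, yaw] about the fixed x, y, z axes, in that order (R = Rz(yaw) Ry(pitch) Rx(roll)).
In Python, from workcell import sensors, camera, camera_params, ticket, bot gives the robot as it stands.
- The arm moves only by the shell command python3 -m jog 'ROWS' [FORCE]. ROWS is JSON, a list that holds one entry, the list of rows, each a list of 5 numbers: the shift along the world's x, y, z in units of 50 mm (1.0 is 50 mm), then the turn about the world's z in units of 5 degrees (1.0 is 5 degrees), then the opening, from 0 (shut) to 1 (fully open). In form: [[[tx, ty, tz, yaw, grip], ...]]. A call has 1 to 8 rows; each row shifts and turns the commanded pose from where the row before left it; what a row does not reach is not made up. A row lasts 1/10 s, in which the tool goes at most 50 mm and 8.59 degrees, less where a joint would pass 70% of its speed; a pose out of reach is approached as far as the arm can. A call is refused whole if a number of a shift passes 1 or a number of a turn 1, either way. A call with a gripper value outside its range is refused whole. The fingers move at their own pace and stop on an object; FORCE is the grip in N (left out, the last holds). Time passes only in rows, so rows that do not move let the fingers close. It gives the time, the measured TCP pose, the force, the opening and the grip force at its end, in the units of the state.
- sensors.get_obs(): the state, without advancing time (a new reading comes with each control period).
- camera(name): name is "scene" or "side" or "wrist"; returns the picture (480x640x3 uint8, blue, green, red); there is no depth.
- camera_params(name): a dict with "fx", "fy", "cx", "cy" (pixels), "T" (4x4, takes a point from camera to world coordinates); the wrist camera has in their place "tool_from_camera" (4x4, takes a point from camera to tool coordinates, whose origin is the TCP and whose axes are the flange's). Camera axes: x right, y down, z forward; pixel columns grow to the right and rows downward; lengths in m; the calibration is good to about 2 mm. The wrist camera is an equidistant fisheye: a pixel r from the principal point sees the ray r / f radians off the axis. A picture is of the moment at which its call begins: read the wrist's pose just before it. camera_params takes no time and is no camera call.
- ticket.job_done(): hands the job in; it is judged then, once.
The state is a dict: "time": time; "q": joint angles; "qd": joint speeds; "joint_efforts": joint torques, N m; "ee_pos": TCP position; "tcp_rot": TCP orientation; "wrist_force": force on the tool from outside, world axes, zero at the start; "torque": the same for the moment, N m; "opening": finger opening in m; "grasp_force": force on a finger pad.
Only numpy, scipy, OpenCV 4.12 (cv2) and the standard library are available. Lean on these libraries where they do the work, as an engineer would, in place of code of your own. Each camera call takes 0.05 s, during which the arm holds its last target. There are 200 camera calls.

## Working session

There is one attempt and no reset: what is moved stays moved. The work goes in short steps, Python scripts to look and compute and a shell command to move; the robot and the scene stay as the last step left them, time stands still between calls to the robot, and variables do not carry over. Pictures are saved under pics/ and viewed, at most 10 in all, crops included, and the job is handed in when it is done.

```bash
mkdir -p pics; python3 - <<'E'
from workcell import sensors,camera,camera_params,bot
import cv2,numpy as np
for n in("scene","side"):
    cv2.imwrite(f"pics/{n}0.png",camera(n)); p=camera_params(n); print(n,p["fx"],p["cx"],p["cy"],np.round(p["T"],3).tolist())
o=sensors.get_obs();print(o["ee_pos"],o["tcp_rot"],o["opening"],o["time"],o["wrist_force"])
E
```

```text
scene 496.93051328336225 322.87119606795613 232.39041462061442 [[0.779, -0.423, 0.464, 0.161], [-0.627, -0.532, 0.569, -0.634], [0.006, -0.734, -0.68, 0.761], [0.0, 0.0, 0.0, 1.0]]
side 590.7587133364548 317.16264804650297 237.81810813875268 [[0.834, -0.323, 0.447, 0.113], [-0.551, -0.498, 0.669, -0.766], [0.007, -0.805, -0.594, 0.739], [0.0, 0.0, 0.0, 1.0]]
[0.22859199 0.5000133  0.23068637] [-1.79934258e+02 -4.17028552e-04  1.55433024e+02] 0.08559363899510004 0.1 [-0.53325719  0.57069745 -0.38337542]
```

View pics/scene0.png

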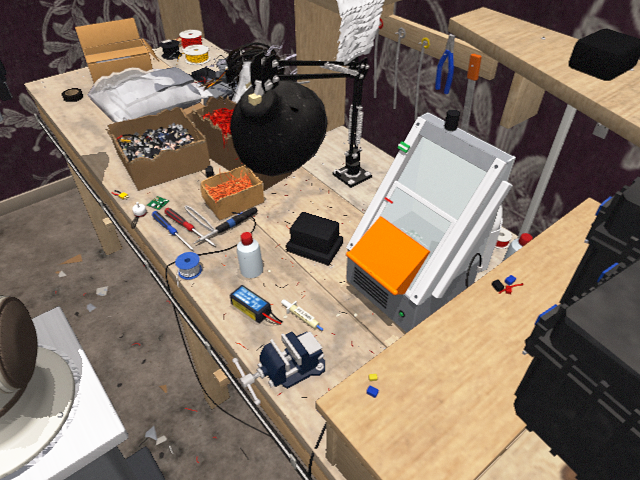

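View pics/side0.png

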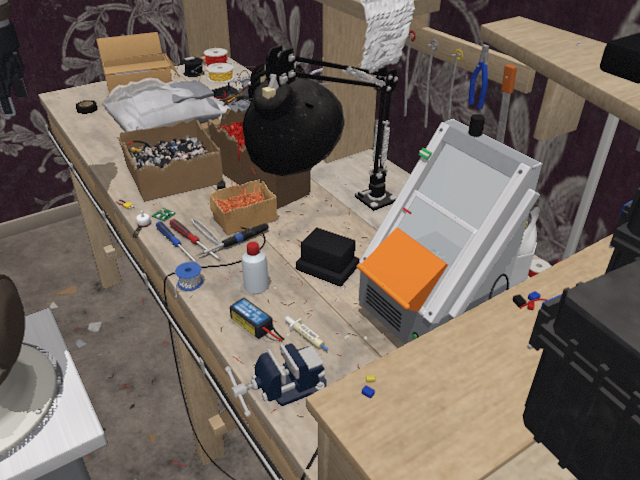

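The scene shows the cabinet with the orange lip at about (388,255) in scene and (402,268) in side. The red line is near (389,200) / (406,211) and the green mark near (403,147) / (425,153). The bottle, pack and syringe are left and front of the cabinet. Next I'll zoom in.

```bash
cat > h.py <<'E'
from workcell import sensors,camera,camera_params
import cv2,numpy as np
def ray(n,uv):
    p=camera_params(n);T=np.array(p["T"]);d=T[:3,:3]@[(uv[0]-p["cx"])/p["fx"],(uv[1]-p["cy"])/p["fy"],1]
    return T[:3,3],d/np.linalg.norm(d)
def plane(n,uv,z):
    o,d=ray(n,uv);return o+d*(z-o[2])/d[2]
def tri(a,b):
    A=np.zeros((3,3));B=np.zeros(3)
    for n,uv in(("scene",a),("side",b)):
        o,d=ray(n,uv);M=np.eye(3)-np.outer(d,d);A+=M;B+=M@o
    return np.linalg.solve(A,B)
def mask(im,lo,hi,box):
    h=cv2.inRange(cv2.cvtColor(im,cv2.COLOR_BGR2HSV),lo,hi);m=np.zeros_like(h);x0,y0,x1,y1=box;m[y0:y1,x0:x1]=h[y0:y1,x0:x1];return m
E
python3 - <<'E'
from h import *
ims={n:cv2.imread(f"pics/{n}0.png") for n in("scene","side")}
bx={"scene":(335,110,495,340),"side":(350,115,510,345)}
out=[]
for n,im in ims.items():
    x0,y0,x1,y1=bx[n]
    out.append(cv2.resize(im[y0:y1,x0:x1],None,fx=2.5,fy=2.5,interpolation=cv2.INTER_CUBIC))
    m=mask(im,(8,180,120),(22,255,255),bx[n]);c=max(cv2.findContours(m,0,1)[0],key=cv2.contourArea)
    print(n,"orange",cv2.minAreaRect(c),cv2.approxPolyDP(c,4,True)[:,0].tolist())
    for nm,lo,hi in(("green",(50,100,60),(90,255,255)),):
        m=mask(im,lo,hi,(x0,y0,x1,y0+60));print(nm,cv2.boundingRect(m),cv2.connectedComponentsWithStats(m)[3].tolist())
    m=mask(im,(0,100,90),(7,255,255),(x0,180,420,225))|mask(im,(170,100,90),(180,255,255),(x0,180,420,225))
    print("red",np.argwhere(m)[:,::-1].tolist())
cv2.imwrite("pics/crop0.png",np.hstack(out))
E
```

```text
scene orange ((387.8384094238281, 255.43357849121094), (69.8280029296875, 55.97256088256836), 36.38435363769531) [[379, 217], [346, 254], [393, 294], [403, 293], [429, 251]]
green (397, 141, 13, 12) [[319.48306624383827, 239.51877332013623], [403.38709677419354, 146.5]]
red [[385, 197], [384, 198], [385, 198], [386, 198], [387, 198], [385, 199], [386, 199], [387, 199], [388, 199], [389, 199], [387, 200], [388, 200], [389, 200], [390, 200], [388, 201], [389, 201], [390, 201], [391, 201], [390, 202], [391, 202], [392, 202], [342, 223]]
side orange ((401.46002197265625, 268.22003173828125), (76.20000457763672, 60.20000457763672), 36.86989974975586) [[396, 229], [357, 264], [403, 307], [417, 310], [446, 264]]
green (419, 147, 12, 12) [[319.48119292190984, 239.51546663627929], [424.5272727272727, 153.12727272727273]]
red [[403, 208], [404, 208], [403, 209], [404, 209], [405, 209], [406, 209], [405, 210], [406, 210], [407, 210], [406, 211], [407, 211], [408, 211], [409, 211], [408, 212], [409, 212], [410, 212], [409, 213], [410, 213]]
```

View pics/crop0.png

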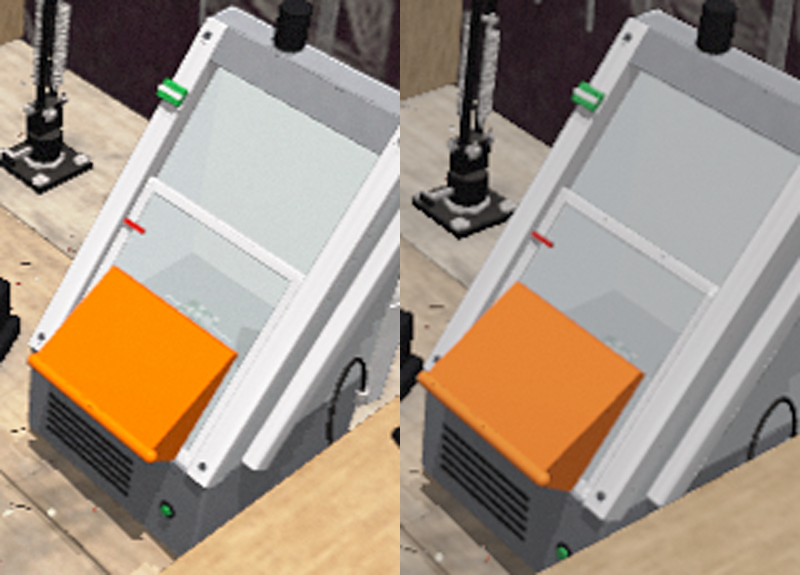

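```bash
cat > m.py <<'E'
from h import *
r=lambda v:np.round(v,4).tolist()
P=dict(lipL=((347,254),(358,266.2)),lipR=((397.4,294.4),(409.2,309)),topL=((380.5,217),(398,228.5)),topR=((429,252),(446,265.5)),red=((385.4,198.8),(403.2,208.6)),mark=((408.6,149.2),(429.2,155.4)))
for k,(a,b) in P.items(): print(k,"tri",r(tri(a,b)))
for k,z in(("lipL",.124),("lipR",.124)):print(k,r(plane("scene",P[k][0],z)),r(plane("side",P[k][1],z)))
print("plinth",r(plane("scene",(347,282.8),0)),r(plane("scene",(406,333),0)),r(plane("side",(360.4,306.2),0)))
E
python3 m.py
```

```text
lipL tri [0.5973, -0.1669, 0.1158]
lipR tri [0.6037, -0.2902, 0.1123]
topL tri [0.6796, -0.1647, 0.1596]
topR tri [0.6793, -0.2828, 0.1604]
red tri [0.6909, -0.1607, 0.194]
mark tri [0.736, -0.16, 0.2809]
lipL [0.5932, -0.173, 0.124] [0.5895, -0.1747, 0.124]
lipR [0.597, -0.2966, 0.124] [0.5933, -0.2991, 0.124]
plinth [0.6235, -0.1454, 0.0] [0.6283, -0.3066, 0.0] [0.6202, -0.1507, 0.0]
```

```bash
python3 - <<'E'
from h import *
r=lambda v:np.round(v,3).tolist()
print("lamp",r(tri((280,125),(293,125))),"lampbottom",r(tri((275,178),(285,173))),"lampleft",r(tri((233,130),(244,130))),"lamptop",r(tri((262,60),(273,60))))
print("bottletop",r(plane("scene",(246,238),.096)),"vise",r(tri((310,345),(308,362))), "pack",r(plane("scene",(250,303),.03)),"syr",r(plane("scene",(302,315),.01)))
print("shelfedge",r(tri((320,402),(312,405))),r(tri((594,200),(604,242))))
E
```

```text
lamp [0.582, 0.006, 0.308] lampbottom [0.505, -0.09, 0.286] lampleft [0.53, 0.085, 0.28] lamptop [0.571, 0.04, 0.412]
bottletop [0.487, 0.002, 0.096] vise [0.461, -0.228, 0.023] pack [0.43, -0.089, 0.03] syr [0.498, -0.16, 0.01]
shelfedge [0.376, -0.365, 0.121] [0.799, -0.45, 0.29]
```

```bash
python3 -m jog '[[[0.2,-0.8,0,0.5,0],[0.2,-0.8,0,0.5,0],[0.2,-0.8,0,0.5,0],[0.2,-0.8,0,0.5,0],[0.2,-0.8,0,0.5,0],[0.2,-0.8,0,0.5,0],[0.2,-0.8,0,0.5,0],[0.2,-0.8,0,0.5,0]]]' 40; python3 -c "
from workcell import sensors;print(sensors.get_obs()['q'])"
```

```text
time: 0.9
ee_pos: [0.3085, 0.1787, 0.2311]
tcp_rot: [-180.0, 0.0, 175.6]
wrist_force: [0.0, 0.8, 0.5]
opening: -0.0001
grasp_force: 0.0
[ 3.00757495e+01 -2.12208290e+01 -1.31265182e+01  9.80903123e+01
 -3.29354722e-03  3.45072963e+01]
```

```bash
python3 -m jog '[[[0.1,-0.8,0,0.2,0],[0.1,-0.8,0,0.2,0],[0.1,-0.8,0,0.2,0],[0.1,-0.8,0,0.2,0],[0.1,-0.8,0,0.2,0],[0.1,-0.8,0,0.2,0],[0.1,-0.8,0,0,0],[0.1,-0.8,0,0,0]]]' && python3 -m jog '[[[0.2,-0.8,0,0,0],[0.2,-0.8,0,0,0],[0.6,-0.25,-0.4,0,0],[0.8,0,-0.5,0,0],[0.5,0,-0.5,0,0],[0,0,0,0,0]]]'
python3 - <<'E'
from h import *
im=camera("side");cv2.imwrite("pics/a.png",im);w=camera("wrist");cv2.imwrite("pics/w.png",w)
cv2.imwrite("pics/b.png",np.hstack([im[100:400,280:520],w[:, :][90:390,200:440]])) 
cv2.imwrite("pics/b.png",np.hstack([cv2.resize(im[100:380,240:520],(400,400)),cv2.resize(w,(400,300))[0:300] if 0 else cv2.copyMakeBorder(cv2.resize(w,(400,300)),0,100,0,0,0)]))
E
```

```text
time: 1.7
ee_pos: [0.3483, -0.1416, 0.2312]
tcp_rot: [180.0, 0.0, -178.6]
wrist_force: [1.1, 0.9, 0.3]
opening: -0.0004
grasp_force: 0.0
time: 2.3
ee_pos: [0.4642, -0.2316, 0.1565]
tcp_rot: [179.8, -0.3, -178.5]
wrist_force: [-0.8, 0.6, 0.2]
opening: 0.0
grasp_force: 0.0
```

View pics/b.png

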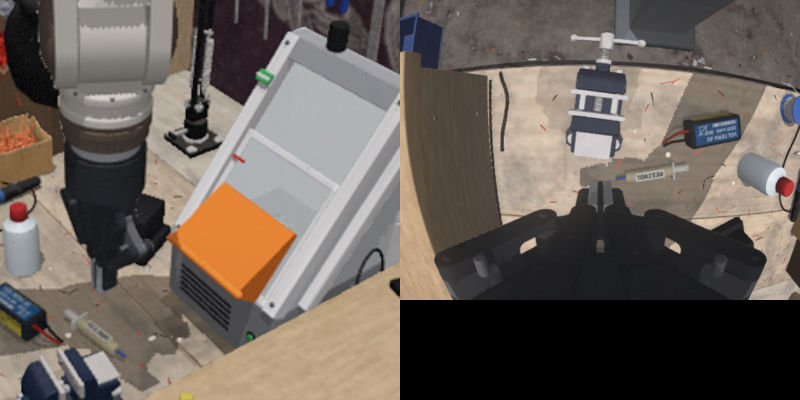

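The hand is in front of the lip. A black block at (150,225) sticks out on the cabinet side, which may be the wrist camera, so I'll check its offset.

```bash
python3 - <<'E'
from h import *
from scipy.spatial.transform import Rotation as R
p=camera_params("wrist");o=sensors.get_obs()
T=np.array(p["tool_from_camera"]);Rw=R.from_euler("xyz",o["tcp_rot"],degrees=True).as_matrix()
print(np.round(T,3).tolist(),"cam world offset",np.round(Rw@T[:3,3],3),"axis",np.round(Rw@T[:3,2],2),o["q"])
E
```

```text
[[-0.0, -0.966, -0.258, 0.066], [1.0, -0.0, -0.001, -0.001], [0.001, -0.258, 0.966, -0.142], [0.0, 0.0, 0.0, 1.0]] cam world offset [-0.065 -0.003  0.142] axis [ 0.26  0.01 -0.97] [-2.65957184e+01 -1.19674908e-01 -3.02885885e+00  8.72346920e+01
 -7.95178245e-03 -2.80616313e+01]
```

```bash
python3 -m jog '[[[0.3,0,-0.4,0,0],[0.5,0,-0.4,0,0],[0.5,0,-0.2,0,0],[0.4,0,0,0,0],[0.2,0,0,0,0],[0,0,0,0,0],[0,0,0,0,0]]]'; python3 - <<'E'
from h import *
a=camera("side");b=camera("scene")
cv2.imwrite("pics/c.png",np.hstack([cv2.resize(a[115:345,350:510],None,fx=2.5,fy=2.5),cv2.resize(b[110:340,335:495],None,fx=2.5,fy=2.5)]))
E
```

```text
time: 3.1
ee_pos: [0.5581, -0.2325, 0.1123]
tcp_rot: [-180.0, 0.0, -178.6]
wrist_force: [-0.0, -0.6, 0.3]
opening: -0.0001
grasp_force: 0.0
```

View pics/c.png

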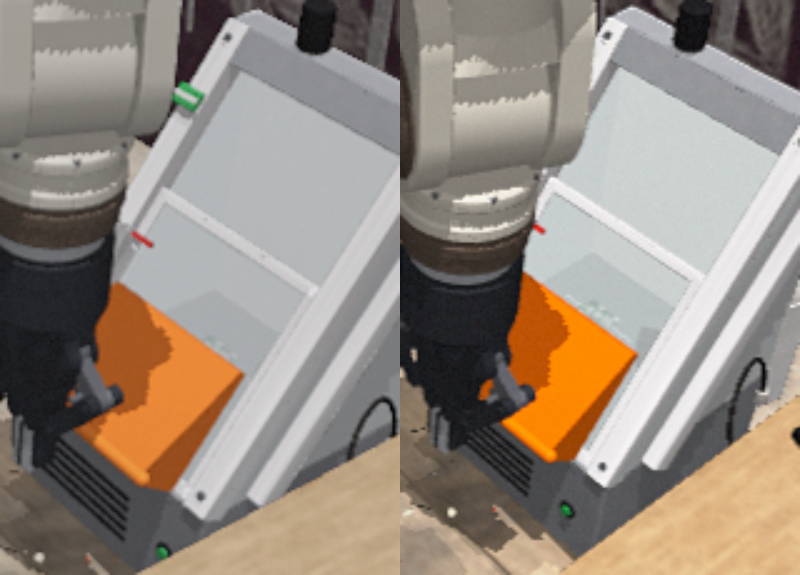

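```bash
python3 -m jog '[[[0.1,0,-0.1,0,0],[0.1,0,0,0,0],[0.1,0,0,0,0],[0.06,0,0,0,0],[0,0,0,0,0]]]';  python3 -m jog '[[[0.05,0,0,0,0],[0.05,0,0,0,0],[0,0,0,0,0]]]'; python3 -m jog '[[[0.05,0,0,0,0],[0.05,0,0,0,0],[0,0,0,0,0]]]'
```

```text
time: 3.7
ee_pos: [0.5771, -0.2322, 0.1061]
tcp_rot: [180.0, -0.0, -178.6]
wrist_force: [-0.1, -0.1, 0.4]
opening: 0.0003
grasp_force: 0.0
time: 4.0
ee_pos: [0.5803, -0.2323, 0.1065]
tcp_rot: [180.0, -0.2, -178.6]
wrist_force: [-9.2, 0.8, 5.0]
opening: -0.0003
grasp_force: 4.6
time: 4.3
ee_pos: [0.5816, -0.2323, 0.1077]
tcp_rot: [180.0, -0.5, -178.6]
wrist_force: [-33.9, 3.4, 20.7]
opening: -0.0
grasp_force: 16.5
```

```bash
python3 -m jog '[[[-0.08,0,0.04,0,0],[0,0,0.06,0,0],[0,0,0,0,0]]]'; python3 -m jog '[[[0.035,0,0.05,0,0],[0.035,0,0.05,0,0],[0,0,0,0,0]]]'; python3 -m jog '[[[0.035,0,0.05,0,0],[0.035,0,0.05,0,0],[0,0,0,0,0]]]'
```

```text
time: 4.6
ee_pos: [0.5826, -0.2323, 0.1118]
tcp_rot: [-180.0, -0.0, -178.6]
wrist_force: [-5.0, -0.7, 2.8]
opening: -0.0001
grasp_force: 2.3
time: 4.9
ee_pos: [0.586, -0.2323, 0.1166]
tcp_rot: [-180.0, -0.0, -178.6]
wrist_force: [-5.2, -0.3, 4.8]
opening: 0.0002
grasp_force: 2.8
time: 5.2
ee_pos: [0.5895, -0.2323, 0.1215]
tcp_rot: [-180.0, -0.0, -178.6]
wrist_force: [-4.1, -0.0, 3.8]
opening: 0.0004
grasp_force: 2.8
```

```bash
cat > red.py <<'E'
from h import *
for n in("side","scene"):
    im=camera(n);b=(370,130,450,222)
    m=mask(im,(0,100,90),(7,255,255),b)|mask(im,(170,100,90),(180,255,255),b)
    p=np.argwhere(m)[:,::-1];print(n,len(p),p.min(0) if len(p) else "",p.max(0) if len(p) else "",p.mean(0).round(1) if len(p) else "")
    cv2.imwrite(f"pics/last_{n}.png",im)
E
python3 red.py
```

```text
side 4 [414 203] [415 204] [414.5 203.5]
scene 0
```

```bash
python3 -m jog '[[[0.05,0,0.07,0,0],[0.05,0,0.07,0,0],[0.05,0,0.07,0,0],[0.05,0,0.07,0,0],[0.05,0,0.07,0,0],[0.05,0,0.07,0,0],[0.05,0,0.07,0,0],[0.05,0,0.07,0,0]]]'; python3 -m jog '[[[0.05,0,0.07,0,0],[0.05,0,0.07,0,0],[0.05,0,0.07,0,0],[0.05,0,0.07,0,0],[0,0,0,0,0]]]'; python3 red.py
```

```text
time: 6.1
ee_pos: [0.609, -0.2321, 0.1493]
tcp_rot: [180.0, -0.1, -178.6]
wrist_force: [-8.0, 0.8, 3.7]
opening: 0.0001
grasp_force: 4.1
time: 6.6
ee_pos: [0.6194, -0.232, 0.1639]
tcp_rot: [180.0, -0.1, -178.6]
wrist_force: [-7.5, 2.4, 5.2]
opening: 0.0006
grasp_force: 3.7
side 2 [424 206] [425 210] [424.5 208. ]
scene 3 [410 214] [413 220] [411.  216.3]
```

```bash
python3 -m jog '[[[-0.2,0,0,0,0],[-0.6,0,0,0,0],[-1,0,0,0,0],[-1,0,0,0,0],[-0.6,0,0,0,0],[0,0,0,0,0]]]'; python3 red.py; python3 - <<'E'
import cv2,numpy as np
a=cv2.imread("pics/last_side.png");b=cv2.imread("pics/last_scene.png")
cv2.imwrite("pics/d.png",np.hstack([cv2.resize(a[120:220,390:490],None,fx=4,fy=4,interpolation=2),cv2.resize(b[120:220,370:470],None,fx=4,fy=4,interpolation=2)]))
E
```

```text
time: 7.3
ee_pos: [0.4475, -0.2324, 0.1642]
tcp_rot: [-180.0, 0.1, -178.6]
wrist_force: [0.7, 0.8, 0.1]
opening: -0.0002
grasp_force: 0.0
side 18 [424 171] [432 176] [427.7 173.9]
scene 18 [403 164] [411 168] [406.9 166. ]
```

View pics/d.png

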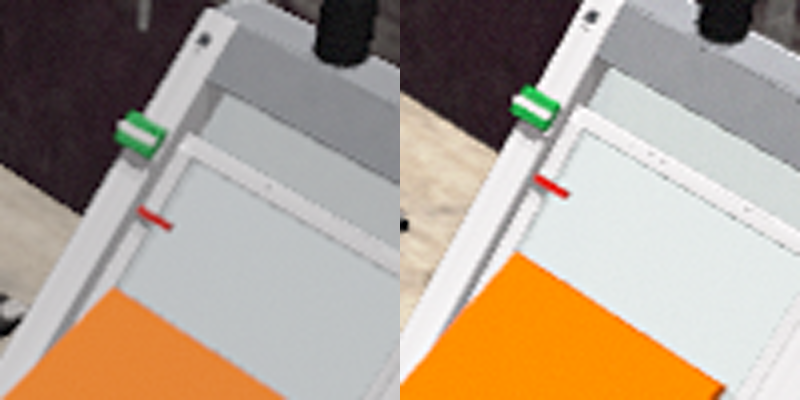

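```bash
cat > off.py <<'E'
from h import *
import sys,json
yaw=np.radians(1.8);c,s=np.cos(yaw),np.sin(yaw);Rz=np.array([[c,-s,0],[s,c,0],[0,0,1]])
a=np.radians(35);u=Rz@[np.sin(a),0,np.cos(a)];n=Rz@[-np.cos(a),0,np.sin(a)];y=Rz@[0,1,0]
def off(rs,rc,ms,mc):
    R,M=tri(rc,rs),tri(mc,ms);print("tri red unY",[round(float(R@k),4) for k in(u,n,y)],"mark",[round(float(M@k),4) for k in(u,n,y)])
    for nr,nm in((-.480,-.470),(-.465,-.452),(-.475,-.475)):
        res=[]
        for cam,r,m in(("side",rs,ms),("scene",rc,mc)):
            q=[]
            for uv,nn in((r,nr),(m,nm)):
                o,d=ray(cam,uv);P=o+d*(nn-o@n)/(d@n);q.append((P@u,P@y))
            res.append(np.round([(q[1][0]-q[0][0])*1e3,(q[1][1]-q[0][1])*1e3],1).tolist())
        print(nr,nm,res)
if __name__=="__main__":
    off(*json.loads(sys.argv[1]))
E
python3 off.py '[[402.9,208.3],[385.1,198.5],[428.9,155.1],[408.3,148.9]]'
python3 off.py '[[424.4,172.4],[403.4,164.4],[428.5,154.9],[407,148.2]]'
```

```text
tri red unY [0.5523, -0.4504, -0.1814] mark [0.6494, -0.4374, -0.1822]
-0.48 -0.47 [[100.3, 1.9], [100.9, 1.2]]
-0.465 -0.452 [[98.6, -0.5], [99.2, -0.8]]
-0.475 -0.475 [[99.6, 9.3], [99.6, 7.1]]
tri red unY [0.6206, -0.4582, -0.1764] mark [0.6489, -0.4492, -0.1723]
-0.48 -0.47 [[28.9, 3.7], [29.2, 3.7]]
-0.465 -0.452 [[28.4, 1.3], [28.9, 1.7]]
-0.475 -0.475 [[28.6, 11.1], [28.3, 9.7]]
```

```bash
python3 -m jog '[[[0.6,0,0,0,0],[1,0,0,0,0],[1,0,0,0,0],[0.5,0,0,0,0],[0.2,0,0,0,0],[0,0,0,0,0]]]';  python3 -m jog '[[[0.05,0,0,0,0],[0.05,0,0.03,0,0],[0.05,0,0.07,0,0],[0.05,0,0.07,0,0],[0.05,0,0.07,0,0],[0.05,0,0.07,0,0],[0,0,0,0,0]]]';
```

```text
time: 8.0
ee_pos: [0.617, -0.2316, 0.1612]
tcp_rot: [180.0, -0.1, -178.5]
wrist_force: [-1.3, -0.1, -0.2]
opening: -0.0002
grasp_force: 0.0
time: 8.7
ee_pos: [0.6299, -0.2324, 0.1799]
tcp_rot: [-180.0, 0.1, -178.6]
wrist_force: [-3.5, 0.9, 2.7]
opening: -0.0002
grasp_force: 1.8
```

```bash
python3 -m jog '[[[-0.2,0,0,0,0],[-0.6,0,0,0,0],[-1,0,0,0,0],[-1,0,0,0,0],[-0.6,0,0,0,0],[0,0,0,0,0]]]'; python3 red.py; python3 - <<'E'
import cv2,numpy as np
a=cv2.imread("pics/last_side.png");b=cv2.imread("pics/last_scene.png")
cv2.imwrite("pics/e.png",np.hstack([cv2.resize(a[135:185,405:455],None,fx=8,fy=8,interpolation=2),cv2.resize(b[130:180,385:435],None,fx=8,fy=8,interpolation=2)]))
E
```

```text
time: 9.3
ee_pos: [0.4573, -0.2326, 0.18]
tcp_rot: [-179.9, 0.1, -178.7]
wrist_force: [1.1, -1.4, 0.4]
opening: -0.0001
grasp_force: 0.0
side 16 [430 162] [438 166] [434.  164.2]
scene 20 [408 154] [416 159] [412.  156.6]
```

View pics/e.png

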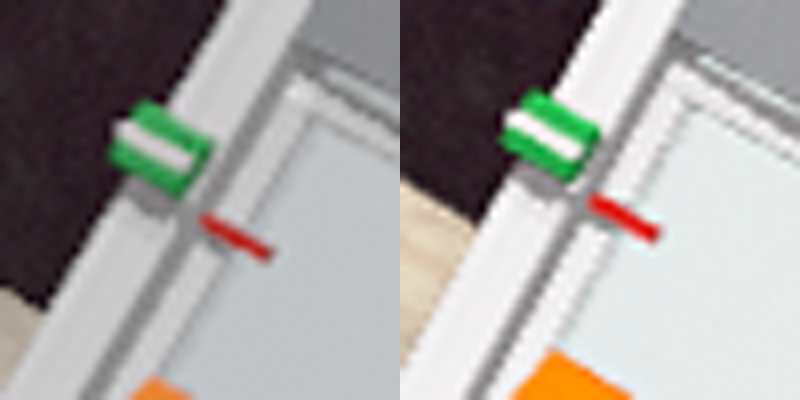

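```bash
python3 off.py '[[429.8,161.7],[408.5,154.5],[428.7,154.9],[407.3,148.9]]'
```

```text
tri red unY [0.6404, -0.4525, -0.1791] mark [0.6489, -0.4411, -0.1785]
-0.48 -0.47 [[9.1, 1.8], [8.3, 1.9]]
-0.465 -0.452 [[8.9, -0.6], [8.4, -0.1]]
-0.475 -0.475 [[8.9, 9.2], [7.6, 7.9]]
```

```bash
python3 -m jog '[[[0.6,0,0,0,0],[1,0,0,0,0],[1,0,0,0,0],[0.5,0,0,0,0],[0.2,0,0,0,0],[0.06,0,0,0,0],[0,0,0,0,0]]]';  python3 -m jog '[[[0.04,0,0.02,0,0],[0.03,0,0.04,0,0],[0.03,0,0.04,0,0],[0.02,0,0.02,0,0],[0,0,0,0,0],[0,0,0,0,0]]]';
```

```text
time: 10.1
ee_pos: [0.6284, -0.232, 0.1778]
tcp_rot: [180.0, -0.0, -178.5]
wrist_force: [0.6, -0.5, 0.0]
opening: -0.0001
grasp_force: 0.0
time: 10.7
ee_pos: [0.6333, -0.2324, 0.1855]
tcp_rot: [-180.0, 0.0, -178.6]
wrist_force: [-4.5, 1.0, 3.8]
opening: 0.0001
grasp_force: 2.6
```

```bash
python3 -m jog '[[[-0.2,0,0,0,0],[-0.6,0,0,0,0],[-1,0,0,0,0],[-1,0,0,0,0],[-0.6,0,0,0,0],[0,0,0,0,0]]]'; python3 red.py; python3 - <<'E'
import cv2,numpy as np
a=cv2.imread("pics/last_side.png");b=cv2.imread("pics/last_scene.png")
cv2.imwrite("pics/f.png",np.hstack([cv2.resize(a[135:185,405:455],None,fx=8,fy=8,interpolation=2),cv2.resize(b[130:180,385:435],None,fx=8,fy=8,interpolation=2)]))
E
```

```text
time: 11.3
ee_pos: [0.4612, -0.2325, 0.1861]
tcp_rot: [-179.9, 0.1, -178.7]
wrist_force: [1.0, 0.2, 0.9]
opening: -0.0
grasp_force: 0.0
side 17 [432 159] [440 163] [435.9 161.1]
scene 23 [371 151] [418 218] [410.5 158.9]
```

View pics/f.png

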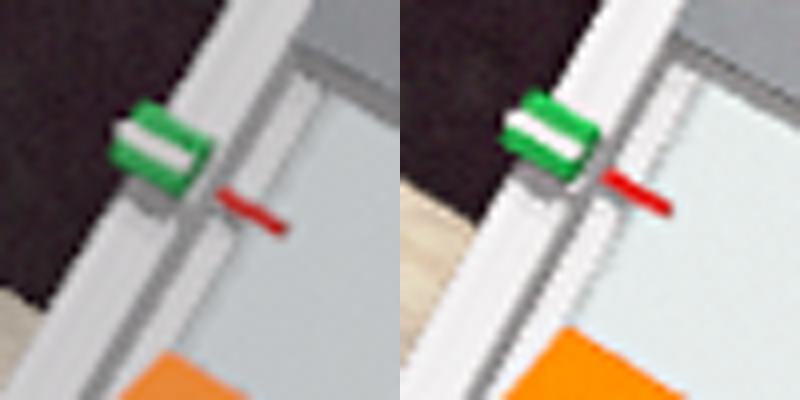

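```bash
python3 off.py '[[431.7,158.6],[410.2,151.6],[428.7,154.9],[407.3,148.9]]'; python3 - <<'E'
from h import *
from off import *
# sub-pixel centroids of red line and white stroke; u of each on their planes
for cam,rb,mb in(("side",(425,154,445,168),(417,146,433,160)),("scene",(404,147,424,161),(396,139,412,153))):
    im=cv2.imread(f"pics/last_{cam}.png");f=im.astype(float)
    w=np.clip(f[:,:,2]-f[:,:,:2].max(2)-20,0,None)
    x0,y0,x1,y1=rb;Y,X=np.mgrid[y0:y1,x0:x1];W=w[y0:y1,x0:x1];r=((X*W).sum()/W.sum(),(Y*W).sum()/W.sum())
    g=mask(im,(45,70,40),(90,255,255),mb);c=cv2.minAreaRect(np.argwhere(cv2.morphologyEx(g,3,np.ones((5,5))))[:,::-1].astype(np.float32))
    x0,y0,x1,y1=mb;m=im[:,:,:].min(2);hull=cv2.fillConvexPoly(np.zeros_like(g),cv2.convexHull(np.argwhere(g)[:,::-1].astype(np.int32)),255)
    W=np.where(hull>0,np.clip(m.astype(float)-120,0,None),0);Y,X=np.mgrid[0:480,0:640];s_=((X*W).sum()/W.sum(),(Y*W).sum()/W.sum())
    q=[]
    for uv,nn in((r,-.465),(s_,-.452)):
        o,d=ray(cam,uv);P=o+d*(nn-o@n)/(d@n);q+=[P@u*1e3,P@y*1e3]
    print(cam,np.round(r,2),np.round(s_,2),np.round(q,1),"du",round(q[2]-q[0],2))
E
```

```text
tri red unY [0.6462, -0.452, -0.1797] mark [0.6489, -0.4411, -0.1785]
-0.48 -0.47 [[3.0, 1.9], [2.3, 2.1]]
-0.465 -0.452 [[3.0, -0.5], [2.5, 0.2]]
-0.475 -0.475 [[2.9, 9.3], [1.6, 8.1]]
side [435.73 160.91] [423.93 152.68] [ 645.1 -179.   647.4 -159.1] du 2.34
scene [413.91 153.55] [402.95 146.12] [ 646.5 -181.2  649.2 -161.7] du 2.71
```

```bash
python3 -m jog '[[[0.6,0,0,0,0],[1,0,0,0,0],[1,0,0,0,0],[0.5,0,0,0,0],[0.2,0,0,0,0],[0.06,0,0,0,0],[0,0,0,0,0]]]';  python3 -m jog '[[[0.03,0,0.01,0,0],[0.02,0,0.02,0,0],[0.02,0,0.02,0,0],[0,0,0,0,0],[0,0,0,0,0]]]'; python3 -m jog '[[[-0.2,0,0,0,0],[-0.6,0,0,0,0],[-1,0,0,0,0],[-1,0,0,0,0],[-0.6,0,0,0,0],[0,0,0,0,0]]]'; python3 red.py
cat > fin.py <<'E'
from off import *
for cam,rb in(("side",(425,150,447,168)),("scene",(404,143,426,161))):
    im=cv2.imread(f"pics/last_{cam}.png");f=im.astype(float);w=np.clip(f[:,:,2]-f[:,:,:2].max(2)-20,0,None)
    x0,y0,x1,y1=rb;Y,X=np.mgrid[y0:y1,x0:x1];W=w[y0:y1,x0:x1];r=((X*W).sum()/W.sum(),(Y*W).sum()/W.sum())
    o,d=ray(cam,r);P=o+d*(-.465-o@n)/(d@n);print(cam,np.round(r,2),"du",round({"side":647.4,"scene":649.2}[cam]-P@u*1e3,2))
E
python3 fin.py
```

```text
time: 12.1
ee_pos: [0.6324, -0.232, 0.1837]
tcp_rot: [180.0, -0.0, -178.5]
wrist_force: [0.3, 0.6, 0.7]
opening: 0.0003
grasp_force: 0.0
time: 12.6
ee_pos: [0.6348, -0.2324, 0.1878]
tcp_rot: [-180.0, 0.0, -178.6]
wrist_force: [-3.5, 0.2, 1.8]
opening: 0.0002
grasp_force: 2.1
time: 13.2
ee_pos: [0.4626, -0.2325, 0.1886]
tcp_rot: [-179.9, 0.1, -178.7]
wrist_force: [1.0, -0.4, 0.1]
opening: 0.0001
grasp_force: 0.0
side 17 [433 157] [440 162] [436.4 159.4]
scene 21 [384 150] [419 219] [413.2 155.5]
side [436.58 159.44] du -0.44
scene [414.76 152.2 ] du -0.06
```

```bash
python3 -m jog '[[[0,0,0,0,0],[0,0,0,0,0],[0,0,0,0,0]]]'; python3 -c "
from workcell import ticket;print(ticket.job_done())"
```

```text
time: 13.6
ee_pos: [0.4658, -0.2322, 0.1868]
tcp_rot: [180.0, -0.0, -178.5]
wrist_force: [-1.3, -0.1, 0.5]
opening: 0.0004
grasp_force: 0.0
the job is handed in; nothing more can be done
None
```

The window is pushed up until the red line stands level with the green mark: the cameras put it 0.1 to 0.4 mm past, within measuring error. I pushed at the lip's rounded lower front edge, not flat on its underside, since the hand could only point straight down. The hand is clear, and I handed the job in at 13.6 s; no verdict came back.

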